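Make up two kitchen kits on their trays

TASK

Make up the two kits. The blue tray gets the lemon in one compartment and, in the other, the orange beaker standing upright with the green beaker nested fully down inside it, which takes no more than a light push; the wooden tray gets the garlic bulb in one compartment and the salt shaker standing upright in the other. Either compartment will do, but leave the mug and the green-lidded jar where they are.

Things in the scene. Friction and masses are not known exactly. Their poses are not given: they have to be found in the camera images.
- blue_tray: Kit tray of blue plastic, 130 (x) x 250 mm (y), fixed to the worktop. Origin: centre of its underside. Walls 4 mm thick, rim 16 mm and inner floor 4 mm above the worktop. A cross wall 14 mm high at y = 0 makes two equal compartments, each 122 mm (x) by 119 mm (y) inside, centred at y = +61 mm and y = -61 mm. A low steel handle loop sticks out 17 mm at each end.
- wooden_tray: Kit tray of brown wood, 130 (x) x 250 mm (y), fixed to the worktop. Origin: centre of its underside. Walls 4 mm thick, rim 16 mm and inner floor 4 mm above the worktop. A cross wall 14 mm high at y = 0 makes two equal compartments, each 122 mm (x) by 119 mm (y) inside, centred at y = +61 mm and y = -61 mm. A low steel handle loop sticks out 17 mm at each end.
- orange_beaker: Orange plastic stacking beaker, the outer one of the nest. 100 mm tall, about 90 g. Upper 36 mm: straight band, diameter 68, mouth 63 inside. Below, a shoulder and a tapered body, 58 in diameter under the shoulder, 38 at the foot. Origin: centre of the underside; z up its axis; stands upright. 
- green_beaker: Green plastic stacking beaker, the inner one. 100 mm tall, about 90 g. Upper 36 mm: straight band, diameter 68, mouth 63 inside. Below, a shoulder and a tapered body, 58 in diameter under the shoulder, 38 at the foot. Origin: centre of the underside; z up its axis; stands upright. Nested, its shoulder rests on the orange rim: foot 36 mm above the orange foot, band wholly above the rim; 2 mm play.
- lemon: Yellow lemon, lying; 78 mm long (along its x axis), 55 mm wide (y), 56 mm high, about 110 g. Origin: on its underside (as it lies at the start), below the middle.
- garlic: Pale pinkish garlic bulb, about 60 mm across and 58 mm high with its stem, about 40 g; its widest part is about 22 mm above the worktop. Origin: centre of its underside.
- salt_shaker: Salt shaker, clear glass with a grey cap; 44 mm in diameter up to 74 mm height, cap 34 mm in diameter, 90 mm tall, about 100 g. Origin: centre of its underside, z up its axis.
- mug: Bystander: small white mug with pale blue marks, 62 mm across, 88 mm with its handle, 50 mm tall; beyond the work. Origin: centre of its underside.
- jar: Bystander: jar with a dark green lid, 79 mm in diameter, 120 mm tall; beyond the work. Origin: centre of its underside.
Not all that is in view belongs to the job. Leave any pink or red look-alike of the green_beaker alone.

How it is judged (in metres and radians):
At the end, for the whole second after the job is handed in: Blue tray: lemon in one compartment, orange beaker on the floor of the other, green beaker seated in it (foot 30 to 41 mm above the orange foot, axes within 8 mm). Wooden tray: garlic in one, salt shaker on the floor of the other (5 mm). Beakers, shaker upright (0.12 rad); all at rest (((y of lemon in the frame of blue_tray between 0.004 and 0.121 m and x of lemon in the frame of blue_tray between -0.061 and 0.061 m and y of orange_beaker in the frame of blue_tray between -0.121 and -0.004 m and x of orange_beaker in the frame of blue_tray between -0.061 and 0.061 m) or (y of lemon in the frame of blue_tray between -0.121 and -0.004 m and x of lemon in the frame of blue_tray between -0.061 and 0.061 m and y of orange_beaker in the frame of blue_tray between 0.004 and 0.121 m and x of orange_beaker in the frame of blue_tray between -0.061 and 0.061 m)) and ((y of garlic in the frame of wooden_tray between 0.004 and 0.121 m and x of garlic in the frame of wooden_tray between -0.061 and 0.061 m and y of salt_shaker in the frame of wooden_tray between -0.121 and -0.004 m and x of salt_shaker in the frame of wooden_tray between -0.061 and 0.061 m) or (y of garlic in the frame of wooden_tray between -0.121 and -0.004 m and x of garlic in the frame of wooden_tray between -0.061 and 0.061 m and y of salt_shaker in the frame of wooden_tray between 0.004 and 0.121 m and x of salt_shaker in the frame of wooden_tray between -0.061 and 0.061 m)) and z of lemon in the frame of blue_tray below 0.064 m and z of garlic in the frame of wooden_tray below 0.066 m and z of orange_beaker in the frame of blue_tray below 0.009 m and z of salt_shaker in the frame of wooden_tray below 0.009 m and z of green_beaker in the frame of orange_beaker between 0.03 and 0.041 m and horizontal distance between green_beaker and orange_beaker below 0.008 m and angle between each of orange_beaker, green_beaker, salt_shaker's own z axis and vertical below 0.12 rad and linear speed of each of lemon, garlic, salt_shaker, orange_beaker, green_beaker below 0.06 m/s and angular speed of each of lemon, garlic, salt_shaker, orange_beaker, green_beaker below 1 rad/s); the robot touches nothing.
It fails at once if the beakers are forced together (more than 30 N between them) (contact force between green_beaker and orange_beaker above 30 N).
It fails at once if the mug is moved by more than 20 mm or tipped (distance of mug from where it was at the start of the episode above 0.02 m or angle between mug's own z axis and vertical above 0.3 rad).
It fails at once if the jar is moved by more than 20 mm or tipped (distance of jar from where it was at the start of the episode above 0.02 m or angle between jar's own z axis and vertical above 0.3 rad).
It also fails if it takes over 125 s, if anything falls off the work surface, if the arm or the gripper's body presses on something with over 40 N, if the wrist force passes 120 N, or if a joint passes its speed limit or range.

ROBOT

A 6-joint arm with a two-finger parallel gripper is mounted at the origin on the work surface; the furniture and walls round the work are solid. World frame = base frame: x ahead of the robot, y to its left, z up, the work surface at z = 0. Lengths are in mm, angles in rad, forces in N, time in s.
With the tool pointing down it reaches from about 400 to 925 mm from the base axis. Payload 3.4 kg.
Tool frame: the origin (TCP) lies on the centre line of the jaws, within the pads' length; the fingertips stand 14 mm ahead of it and the grasp point (between the pads) lies 5 mm behind it; z points along the fingers, y is the line along which they close (so a half turn about z gives the same grasp; the last joint's range is limited). The gripper opens to 85 mm and grips with 20 to 120 N. Pads are 22 mm wide; open, the fingers measure 114 mm over their backs; the gripper's body (76 mm by 85 mm) begins 54 mm behind the grasp point. The pads swing forward as they close: fully open they stand 13 mm farther back than shut.
Start: joints at [-1.304, 0.307, 1.506, -0, 1.328, -0.073], TCP at [191.623, -542.136, 245.305] pointing down, gripper open.
Joint ranges: [-3.12, 3.12], [-1.05, 2.28], [0.14, 2.33], [-1.42, 4.57], [0.1, 2.73], [-2.68, 2.68]. Speed limits (rad/s): [2.57, 2.57, 3.14, 3.14, 3.14, 3.14].

INTERFACE

Orientations are given as a 3x3 rotation matrix whose columns are the frame's x, y, z axes.
In Python, from plant import status, imaging, robot gives the robot as it stands.
- The arm moves only by the shell command python3 -m handwheel 'ROWS' [FORCE]. ROWS is a JSON object of lists of equal length, an entry for each row: "gripper": the opening, from -1 (shut) to 1 (fully open); "travel": the shift along the world's x, y, z in m, a list of three; "rotation": the turn, a rotation vector about the world's x, y, z in rad, a list of three. In form: {"gripper": [gripper, ...], "travel": [[tx, ty, tz], ...], "rotation": [[wx, wy, wz], ...]}. A call has 1 to 10 rows; each row shifts and turns the commanded pose from where the row before left it; what a row does not reach is not made up. A row lasts 1/8 s, in which the tool goes at most 62.5 mm and 10.7 degrees, less where a joint would pass 70% of its speed; a pose out of reach is approached as far as the arm can. A call is refused whole if a number of a shift passes 0.0625 or a number of a turn 0.188, either way. A call with a gripper value outside its range is refused whole. The fingers move at their own pace and stop on an object; FORCE is the grip in N (left out, the last holds). Time passes only in rows, so rows that do not move let the fingers close. It gives the time, the measured TCP pose, the force, the opening and the grip force at its end, in the units of the state.
- status.sense(): the state, without advancing time (a new reading comes with each control period).
- imaging.capture(name): name is "side" or "top"; returns a dict with "img" (400x640x3 uint8, blue, green, red), "z_map" (400x640 float32, mm along the optical axis (not along the pixel's ray), 0 where there is no reading), "fx", "fy", "cx", "cy" (pixels), "R" (3x3) and "t" (3): a world point X has camera coordinates R X + t. Camera axes: x right, y down, z forward; pixel columns grow to the right and rows downward; lengths in mm; the calibration is good to about 2 mm. A picture is of the moment at which its call begins.
- robot.close_job(): hands the job in; it is judged then, once.
The state is a dict: "time_s": time; "q": joint angles; "joint_velocities": joint speeds; "joint_efforts": joint torques, N m; "tcp_pos": TCP position; "tcp_rot": TCP orientation; "force": force on the tool from outside, world axes, zero at the start; "wrist_torque": the same for the moment, N m; "width": finger opening in mm; "finger_force": force on a finger pad.
Only numpy, scipy, OpenCV 4.12 (cv2) and the standard library are available. Lean on these libraries where they do the work, as an engineer would, in place of code of your own. Each camera call takes 0.05 s, during which the arm holds its last target. There are 200 camera calls.

## Working session

There is one attempt and no reset: what is moved stays moved. The work goes in short steps, Python scripts to look and compute and a shell command to move; the robot and the scene stay as the last step left them, time stands still between calls to the robot, and variables do not carry over. Pictures are saved under pics/ and viewed, at most 14 in all, crops included, and the job is handed in when it is done.

```bash
ls; mkdir -p pics
python3 - <<'E'
from plant import status, imaging, robot
import cv2, numpy as np
for n in ("top","side"):
    c=imaging.capture(n); cv2.imwrite(f"pics/{n}0.png",c["img"]); print(n,c["fx"],c["cx"],c["cy"],c["R"],c["t"])
    np.savez(f"{n}0.npz",**c)
print(status.sense())
E
```

```text
pics
top 506.5200188646485 319.94013683818565 196.06329062706067 [[-0.01130467 -0.99457617 -0.10339458]
 [-0.98761825  0.02728562 -0.1544852 ]
 [ 0.15646849  0.10036797 -0.98257004]] [  26.83344562  552.38666663 1388.11109745]
side 442.36010614659335 323.8460472070356 202.052990862323 [[-0.99356135 -0.11204115  0.01681127]
 [-0.07659376  0.55492765 -0.82836508]
 [ 0.08348194 -0.82431917 -0.55993632]] [ 559.54798428   87.57962431 1385.42855865]
{'time_s': 0.1, 'q': array([-1.30452209e+00,  3.07494974e-01,  1.50752369e+00, -1.23282046e-05,
        1.32845357e+00, -7.34977298e-02]), 'joint_velocities': array([ 0.00068853, -0.00044889, -0.00349462, -0.00097334,  0.00103995,
        0.00122368]), 'joint_efforts': array([-1.37677507e-03, -4.58530033e+01, -2.52607852e+01, -2.10834332e-04,
        5.59704466e-03, -2.24449472e-07]), 'tcp_pos': array([ 191.4448398 , -541.54767754,  244.48219645]), 'tcp_rot': array([[ 9.42829729e-01,  3.33274430e-01, -5.06136981e-04],
       [ 3.33274790e-01, -9.42828000e-01,  1.81019187e-03],
       [ 1.26090545e-04, -1.87538541e-03, -9.99998234e-01]]), 'force': array([ 0.11005086,  0.00162304, -0.79035918]), 'wrist_torque': array([0.00284347, 0.01106507, 0.01550402]), 'finger_force': 0.0, 'width': 85.73151904853076}
```

View pics/top0.png

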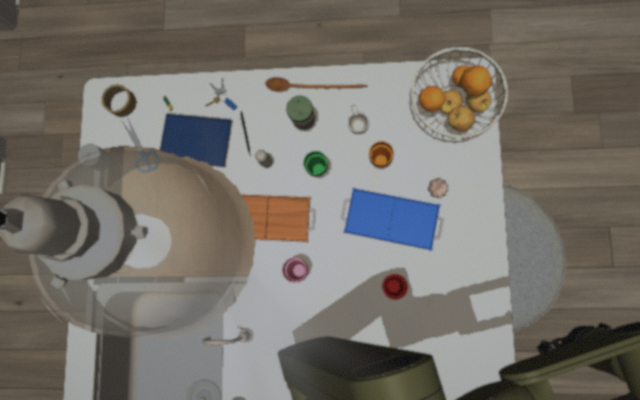

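View pics/side0.png

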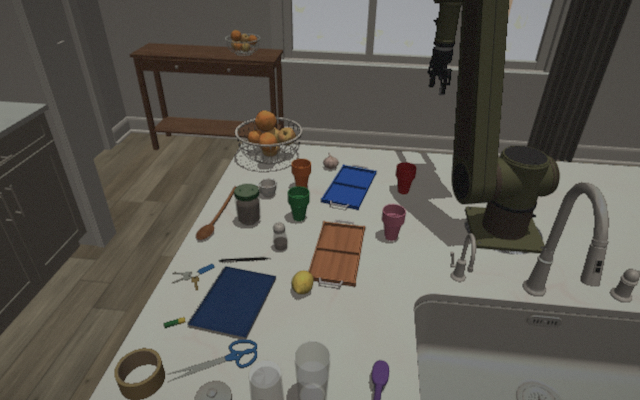

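Top view: green beaker (316,163), orange beaker (381,154), garlic (438,188), blue tray (392,219), wooden tray about (275,218), partly behind a lamp shade. Salt shaker is at (262,158), jar (300,112), mug (358,122). Pink (295,269) and red (395,286) beakers are decoys. The lemon shows only in the side view, at (302,282). Next I'll turn these into positions.

```bash
cat > h.py <<'E'
import numpy as np, cv2
def load(n):
    d=np.load(n); return {k:d[k] for k in d}
def cloud(c):
    v,u=np.mgrid[:400,:640]; z=c["z_map"].astype(float)
    P=np.stack([(u-c["cx"])/c["fx"]*z,(v-c["cy"])/c["fy"]*z,z],-1)
    W=(P-c["t"])@c["R"]; W[z==0]=np.nan; return W
def hsv(c): return cv2.cvtColor(c["img"],cv2.COLOR_BGR2HSV)
def blob(c,lo,hi,near):
    m=cv2.inRange(hsv(c),lo,hi); n,l,s,cen=cv2.connectedComponentsWithStats(m)
    ok=[i for i in range(1,n) if s[i,4]>25]
    i=min(ok,key=lambda i:np.hypot(*(cen[i]-near))); return l==i
def circ(p):
    A=np.c_[2*p,np.ones(len(p))]; s=np.linalg.lstsq(A,(p**2).sum(1),rcond=None)[0]
    return s[:2],np.sqrt(s[2]+s[:2]@s[:2])
E
python3 - <<'E'
from h import *
T,S=load("top0.npz"),load("side0.npz")
np.set_printoptions(precision=1,suppress=True)
CT,CS=cloud(T),cloud(S)
print("shade",CT[210,200],CT[240,60],CT[300,150],"table",CT[250,350],CS[330,250+130])
for n,ct,cs in [("garlic",(438,188),(330,161)),("green",(316,163),(299,203)),("orange",(381,154),(301,173)),("salt",(262,158),(280,235)),("lemon",None,(302,282)),("jar",(300,112),(247,205)),("mug",(358,122),(267,187)),("pink",(295,269),(393,222)),("red",(395,286),(405,178)),("blue",(392,219),(350,187)),("wood",(275,218),(338,252))]:
    for nm,C,c,I in (("top",CT,ct,T),("side",CS,cs,S)):
        if c is None: continue
        print(n,nm,C[c[1],c[0]],hsv(I)[c[1],c[0]])
E
```

```text
shade [392.2  34.5 988.3] [ 357.1  100.1 1101.8] [ 309.3   72.8 1005.3] table [401.8 -63.7  -0.9] [378.9 443.4   0.7]
garlic top [ 566.8 -312.9   41.6] [ 11  70 146]
garlic side [ 574.1 -296.3   39.6] [ 10  54 141]
green top [656.1  29.8  12.5] [ 66 146  75]
green side [634.2  57.1  81.9] [ 65 127  56]
orange top [ 677.1 -159.7    8.9] [ 14 188 118]
orange side [ 656.7 -126.1   79.4] [ 10 176  87]
salt top [659.  174.3  86.1] [ 21  29 140]
salt side [666.9 193.1  61.2] [ 23  19 121]
lemon side [578.6 359.7  51.3] [ 23 141 159]
jar top [776.9  60.9 120.6] [51 69 96]
jar side [784.2  99.1  89. ] [16 40 71]
mug top [775.1 -95.5  11.9] [ 45   6 176]
mug side [ 775.6 -117.8   18.2] [ 19  31 117]
pink top [350.2  94.8   0.6] [167  61 168]
pink side [351.3 117.6  82.8] [175 104  81]
red top [ 299.6 -187.3    3.8] [  2 201 109]
red side [ 306.1 -146.7   76.9] [178 169  68]
blue top [ 487.7 -185.3    1.9] [109 168 167]
blue side [ 490.  -179.5    4.8] [110 179 101]
wood top [498.1 152.7   4. ] [ 11 152 158]
wood side [502.  179.1   5.2] [ 13 141  87]
```

```bash
cat > loc.py <<'E'
from h import *
import sys
np.set_printoptions(precision=1,suppress=True)
def bk(T,S,lo,hi,a,b):
    for n,I,c in (("top",T,a),("side",S,b)):
        if I is None: continue
        W=cloud(I)[blob(I,lo,hi,c)]; W=W[np.isfinite(W).all(1)]
        zt=np.percentile(W[:,2],98); r=W[W[:,2]>zt-25]; 
        print(n,"ztop",zt,"fit",*circ(r[:,:2]),"bbox",r.min(0)[:2],r.max(0)[:2])
        q=W[W[:,2]>zt-6]; e=cv2.minEnclosingCircle(q[:,:2].astype(np.float32)); print("   enclosing rim",np.array(e[0]),e[1])
E
python3 - <<'E'
from loc import *
T,S=load("top0.npz"),load("side0.npz")
print("green");bk(T,S,(50,80,20),(85,255,255),(316,163),(299,203))
print("orange");bk(T,S,(4,120,30),(22,255,255),(381,154),(301,173))
CT,CS=cloud(T),cloud(S)
def near(C,x,y,r,z0,z1): 
    P=C.reshape(-1,3); return P[(np.hypot(P[:,0]-x,P[:,1]-y)<r)&(P[:,2]>z0)&(P[:,2]<z1)]
for n,x,y,r in (("garlic",566,-308,50),("salt",655,178,45),("lemon",570,362,60),("mug",775,-105,60),("jar",775,70,60)):
    for v,C in (("top",CT),("side",CS)):
        P=near(C,x,y,r,10,200)
        if len(P)<10: continue
        print(n,v,len(P),"zmax",np.percentile(P[:,2],99),"bb",np.percentile(P,2,0)[:2],np.percentile(P,98,0)[:2])
        for a,b in ((12,32),(32,50),(50,72),(76,95)):
            q=P[(P[:,2]>a)&(P[:,2]<b)]
            if len(q)>15: print("   ",a,b,len(q),*circ(q[:,:2]),cv2.minAreaRect(q[:,:2].astype(np.float32)))
for n,lo,hi,a,b in (("blue",(100,120,60),(120,255,255),(392,219),(350,187)),("wood",(5,100,60),(20,255,255),(275,218),(338,252))):
    for v,I,C,c in (("top",T,CT,a),("side",S,CS,b)):
        m=blob(I,lo,hi,c); m=cv2.morphologyEx(m.astype(np.uint8),cv2.MORPH_CLOSE,np.ones((5,5)))
        k=max(cv2.findContours(m,0,2)[0],key=cv2.contourArea)
        # rim plane z=14 ray-cast of contour
        k=k[:,0].astype(float); d=np.c_[(k[:,0]-I["cx"])/I["fx"],(k[:,1]-I["cy"])/I["fy"],np.ones(len(k))]@I["R"]; o=-I["R"].T@I["t"]
        p=o+d*((14-o[2])/d[:,2])[:,None]; print(n,v,cv2.minAreaRect(p[:,:2].astype(np.float32)))
E
```

```text
green
top ztop 101.63149933114114 fit [637.   24.1] 32.03994065149959 bbox [603.7  -9.1] [670.   56.2]
   enclosing rim [636.4  22.9] 32.25632095336914
side ztop 101.31571957123855 fit [642.7  26.1] 32.40057703670668 bbox [609.5 -11.9] [674.7  63.5]
   enclosing rim [641.1  25.3] 34.88142776489258
orange
top ztop 100.69656981739173 fit [ 656.9 -156.2] 32.10095471324654 bbox [ 624.  -187.8] [ 690.1 -130.2]
   enclosing rim [ 656.  -156.1] 32.822513580322266
side ztop 100.90477963762615 fit [ 662.6 -154.8] 32.51351869264092 bbox [ 629. -194.] [ 694.  -118.3]
   enclosing rim [ 661.4 -154.3] 36.09050750732422
garlic top 342 zmax 55.7706349367073 bb [ 523.2 -336.5] [ 593.9 -284.2]
    12 32 104 [ 559.1 -308.4] 28.71090042379882 ((559.43359375, -310.2257080078125), (54.202842712402344, 78.63003540039062), 70.76786804199219)
    32 50 215 [ 569.5 -313.6] 17.707932877563156 ((569.6409301757812, -313.25384521484375), (48.93150329589844, 49.88457489013672), 61.523658752441406)
    50 72 17 [ 572.1 -317.6] 5.982250685700058 ((572.5077514648438, -316.1685791015625), (15.171246528625488, 13.9794
[... 4141 characters left out ...]
65364307 ((789.5550537109375, 87.40444946289062), (73.53166961669922, 38.833396911621094), 13.249940872192383)
    76 95 155 [794.3  67.1] 35.76436140448089 ((790.4803466796875, 83.9646987915039), (75.85910034179688, 45.295188903808594), 12.960180282592773)
blue top ((487.85711669921875, -182.99269104003906), (245.01820373535156, 125.86914825439453), 77.39598846435547)
blue side ((491.20916748046875, -176.17721557617188), (265.0455322265625, 130.6368865966797), 77.2374038696289)
wood top ((498.84765625, 154.30624389648438), (198.50408935546875, 124.69983673095703), 86.03864288330078)
wood side ((503.64501953125, 182.35447692871094), (262.9570007324219, 130.03387451171875), 86.17718505859375)
```

Run:
```python
from h import *
np.set_printoptions(precision=1,suppress=True)
T,S=load("top0.npz"),load("side0.npz")
def ray(I,k,z):
    k=np.atleast_2d(k).astype(float); d=np.c_[(k[:,0]-I["cx"])/I["fx"],(k[:,1]-I["cy"])/I["fy"],np.ones(len(k))]@I["R"]; o=-I["R"].T@I["t"]
    return o,d,o+d*((z-o[2])/d[:,2])[:,None]
out=[]
for n,I,lo,hi,c,z in (("garlic",T,(0,35,60),(20,255,255),(438,188),26),("garlic",S,(0,38,60),(14,255,255),(330,161),26),("lemon",S,(18,90,60),(32,255,255),(302,282),28)):
    m=blob(I,lo,hi,c); v,u=np.nonzero(m); cen=np.array([(u.min()+u.max())/2,(v.min()+v.max())/2])
    print(n,m.sum(),"px bbox",u.min(),u.max(),v.min(),v.max(),"at z",z,ray(I,cen,z)[2], ray(I,[[u.mean(),v.mean()]],z)[2])
    if n=="lemon":
        k=max(cv2.findContours(m.astype(np.uint8),0,2)[0],key=cv2.contourArea); print(cv2.fitEllipse(k))
        P=cloud(I)[m]; P=P[np.isfinite(P).all(1)&(P[:,2]>8)]
        # general ellipsoid-of-level fit: x^2 etc with vertical axis principal
        def f(p,th):pass
        from scipy.optimize import least_squares
        g=lambda p:((((P[:,0]-p[0])*np.cos(p[2])+(P[:,1]-p[1])*np.sin(p[2]))/39)**2+((-(P[:,0]-p[0])*np.sin(p[2])+(P[:,1]-p[1])*np.cos(p[2]))/27.5)**2+((P[:,2]-28)/28)**2)**.5-1
        for t0 in (0,.8,1.6,2.4):
            r=least_squares(g,[579,338,t0],loss="soft_l1",f_scale=.05); print("ellipsoid LSQ",r.x,r.cost)
    x,y=int(cen[0]),int(cen[1]); out.append(cv2.resize(I["img"][y-22:y+22,x-22:x+22],(260,260),interpolation=2))
cv2.imwrite("pics/crop.png",np.hstack(out))
```

```text
garlic 261 px bbox 429 447 179 197 at z 26 [[ 569.4 -315.    26. ]] [[ 570.3 -314.4   26. ]]
garlic 125 px bbox 324 337 156 168 at z 26 [[ 573.6 -313.5   26. ]] [[ 574. -314.   26.]]
lemon 397 px bbox 292 313 271 293 at z 28 [[581.2 335.9  28. ]] [[581.8 335.7  28. ]]
((302.2467956542969, 281.8634033203125), (20.18256378173828, 23.43441390991211), 26.89469337463379)
ellipsoid LSQ [582.8 333.6   1.4] 0.4834276532704273
ellipsoid LSQ [582.8 333.6   1.4] 0.48342765327107806
ellipsoid LSQ [582.8 333.6   1.4] 0.4834276532692564
ellipsoid LSQ [582.8 333.6   1.4] 0.4834276532813506
```

View pics/crop.png

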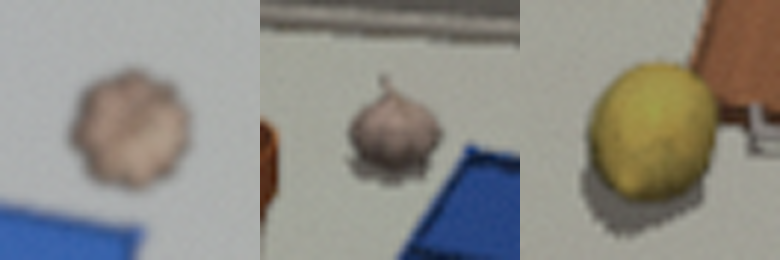

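Left crop: garlic from the top. Middle: garlic from the side, standing, 13 mm clear of the tray corner. Right: lemon with its long axis roughly along world y, close to the wooden tray's corner and handle. Garlic goes first, with the jaws along y.

```bash
python3 -m handwheel '{"gripper":[1,1,1,1,1,1,1,1,1],"travel":[[0.0475,0.0284,0],[0.0475,0.0284,0],[0.0475,0.0284,0],[0.0475,0.0284,0],[0.0475,0.0284,0],[0.0475,0.0284,0],[0.0475,0.0284,0],[0.0475,0.0284,0],[0,0,-0.05]],"rotation":[[0,0,-0.085],[0,0,-0.085],[0,0,-0.085],[0,0,-0.085],[0,0,0],[0,0,0],[0,0,0],[0,0,0],[0,0,0]]}' 30
python3 -m handwheel '{"gripper":[1,1],"travel":[[0,0,-0.05],[0,0,0]],"rotation":[[0,0,0],[0,0,0]]}'
```

```text
time_s: 1.23
tcp_pos: [578.4, -314.2, 198.5]
tcp_rot: [[1.0, 0.005, 0.011], [0.005, -1.0, -0.005], [0.011, 0.005, -1.0]]
force: [-0.1, -1.4, -0.2]
width: 85.6
finger_force: 0.0
time_s: 1.48
tcp_pos: [568.3, -312.5, 140.4]
tcp_rot: [[1.0, 0.0, -0.01], [0.0, -1.0, 0.006], [-0.01, -0.006, -1.0]]
force: [0.1, 1.0, 0.6]
width: 85.6
finger_force: 0.0
```

```bash
python3 -m handwheel '{"gripper":[1,1,1,1,1,-1,-1,-1,-1,-1],"travel":[[0,0,-0.04],[0,0,-0.04],[0,0,-0.025],[0,0,-0.015],[0,0,0],[0,0,0],[0,0,0],[0,0,0],[0,0,0],[0,0,0]],"rotation":[[0,0,0],[0,0,0],[0,0,0],[0,0,0],[0,0,0],[0,0,0],[0,0,0],[0,0,0],[0,0,0],[0,0,0]]}' 25
```

```text
time_s: 2.72
tcp_pos: [572.7, -315.6, 27.4]
tcp_rot: [[1.0, -0.0, 0.003], [-0.0, -1.0, -0.002], [0.003, 0.002, -1.0]]
force: [-1.2, -0.6, 5.1]
width: 54.1
finger_force: 25.6
```

```bash
python3 -m handwheel '{"gripper":[-1,-1,-1,-1,-1,-1,-1,-1,-1,-1],"travel":[[0,0,0.03],[0,0,0.05],[0,0,0.04],[-0.009,0.05,0],[-0.009,0.054,0],[-0.009,0.054,0],[-0.009,0.054,0],[-0.009,0.054,0],[-0.009,0.054,0],[-0.009,0.054,0]],"rotation":[[0,0,0],[0,0,0],[0,0,0],[0,0,0],[0,0,0],[0,0,0],[0,0,0],[0,0,0],[0,0,0],[0,0,0]]}'
python3 -m handwheel '{"gripper":[-1,-1,-1],"travel":[[-0.011,0.056,0],[0,0,0],[0,0,0]],"rotation":[[0,0,0],[0,0,0],[0,0,0]]}'
```

```text
time_s: 3.98
tcp_pos: [508.5, 60.7, 146.2]
tcp_rot: [[1.0, -0.0, 0.002], [-0.0, -1.0, 0.0], [0.002, -0.0, -1.0]]
force: [1.0, -0.4, -1.1]
width: 54.0
finger_force: 26.7
time_s: 4.35
tcp_pos: [497.8, 115.1, 145.8]
tcp_rot: [[1.0, 0.001, 0.001], [0.001, -1.0, -0.0], [0.001, 0.0, -1.0]]
force: [-0.1, 1.4, 0.2]
width: 54.4
finger_force: 26.7
```

```bash
python3 -m handwheel '{"gripper":[-1,-1,-1,-1,0.65,0.65,0.65,0.65,0.65,0.65],"travel":[[0,0,-0.05],[0,0,-0.045],[0,0,-0.018],[0,0,0],[0,0,0],[0,0,0],[0,0,0.04],[0,0,0.05],[0,0,0.04],[0,0.02,0]],"rotation":[[0,0,0],[0,0,0],[0,0,0],[0,0,0],[0,0,0],[0,0,0],[0,0,0],[0,0,0],[0,0,0],[0,0,0.14]]}'
python3 -m handwheel '{"gripper":[0.8,0.8,0.8,0.8,0.8,0.8,0.8,0.8,0.8,0.8],"travel":[[0.01,0.025,0],[0.01,0.025,0],[0.01,0.025,0],[0.01,0.025,0],[0.01,0.025,0],[0.01,0.025,0],[0.01,0.025,0],[0.01,0.025,0],[0.002,0.003,0],[0,0,0]],"rotation":[[0,0,0.14],[0,0,0.14],[0,0,0.14],[0,0,0.14],[0,0,0.14],[0,0,0.14],[0,0,0.14],[0,0,0.14],[0,0,0.14],[0,0,0]]}'
python3 -m handwheel '{"gripper":[0.8,0.8],"travel":[[0,0,0],[0,0,0]],"rotation":[[0,0,0],[0,0,0]]}'
python3 - <<'E'
from plant import imaging
import cv2,numpy as np
c=imaging.capture("side"); cv2.imwrite("pics/s1.png",c["img"]); np.savez("s1.npz",**c)
E
```

```text
time_s: 5.6
tcp_pos: [500.6, 134.9, 167.0]
tcp_rot: [[0.99, 0.141, 0.01], [0.141, -0.99, 0.001], [0.01, 0.0, -1.0]]
force: [-0.9, 1.3, -0.1]
width: 70.3
finger_force: 0.0
time_s: 6.85
tcp_pos: [579.7, 338.4, 162.8]
tcp_rot: [[0.171, 0.985, 0.001], [0.985, -0.171, 0.0], [0.0, 0.001, -1.0]]
force: [-0.6, -1.1, -0.6]
width: 76.7
finger_force: 0.0
time_s: 7.1
tcp_pos: [579.4, 337.5, 162.6]
tcp_rot: [[0.172, 0.985, 0.0], [0.985, -0.172, -0.0], [-0.0, 0.0, -1.0]]
force: [0.6, -0.2, -0.1]
width: 77.2
finger_force: 0.0
```

View pics/s1.png

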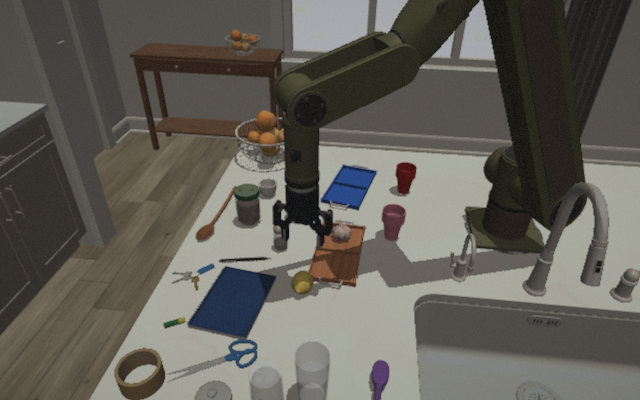

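The garlic is in the wooden tray's far compartment at (342,232), and the open gripper is above the lemon at (302,283).

```bash
python3 -m handwheel '{"gripper":[0.8,0.8,0.8,0.8,0.8,-1,-1,-1,-1,-1],"travel":[[0,0,-0.05],[0,0,-0.045],[0,0,-0.03],[0,0,-0.013],[0,0,0],[0,0,0],[0,0,0],[0,0,0],[0,0,0],[0,0,0]],"rotation":[[0,0,0],[0,0,0],[0,0,0],[0,0,0],[0,0,0],[0,0,0],[0,0,0],[0,0,0],[0,0,0],[0,0,0]]}' 30
python3 -m handwheel '{"gripper":[-1,-1,-1,-1],"travel":[[0,0,0.03],[0,0,0.05],[0,0,0.05],[0,0,0]],"rotation":[[0,0,0],[0,0,0],[0,0,0],[0,0,0]]}'
```

```text
time_s: 8.4
tcp_pos: [581.0, 338.7, 26.5]
tcp_rot: [[0.17, 0.985, 0.004], [0.985, -0.17, 0.002], [0.002, 0.003, -1.0]]
force: [0.1, -0.1, 6.2]
width: 53.1
finger_force: 31.6
time_s: 8.9
tcp_pos: [582.8, 339.8, 160.3]
tcp_rot: [[0.17, 0.985, 0.01], [0.985, -0.17, 0.005], [0.007, 0.009, -1.0]]
force: [1.1, -0.8, -1.3]
width: 52.6
finger_force: 32.1
```

```bash
python3 -m handwheel '{"gripper":[-1,-1,-1,-1,-1,-1,-1,-1,-1,-1],"travel":[[-0.009,-0.05,0],[-0.0095,-0.053,0],[-0.0095,-0.053,0],[-0.0095,-0.053,0],[-0.0095,-0.053,0],[-0.0095,-0.053,0],[-0.0095,-0.053,0],[-0.0095,-0.053,0],[-0.0095,-0.053,0],[-0.0095,-0.053,0]],"rotation":[[0,0,0],[0,0,0],[0,0,0],[0,0,0],[0,0,0],[0,0,0],[0,0,0],[0,0,0],[0,0,0],[0,0,0]]}'
python3 -m handwheel '{"gripper":[-1,-1,-1],"travel":[[-0.0105,-0.05,0],[0,0,0],[0,0,0]],"rotation":[[0,0,0],[0,0,0],[0,0,0]]}'
```

```text
time_s: 10.15
tcp_pos: [483.9, -190.2, 153.5]
tcp_rot: [[0.17, 0.985, -0.001], [0.985, -0.17, 0.001], [0.001, -0.001, -1.0]]
force: [1.0, -0.6, -1.9]
width: 52.8
finger_force: 32.1
time_s: 10.52
tcp_pos: [473.7, -238.3, 153.5]
tcp_rot: [[0.171, 0.985, -0.002], [0.985, -0.171, 0.002], [0.001, -0.002, -1.0]]
force: [0.2, -0.2, -0.9]
width: 52.8
finger_force: 32.1
```

```bash
python3 -m handwheel '{"gripper":[-1,-1,-1,-1,0.65,0.65,0.65,0.65,0.65,0.65],"travel":[[0,0,-0.05],[0,0,-0.05],[0,0,-0.021],[0,0,0],[0,0,0],[0,0,0],[0,0,0],[0,0,0.05],[0,0,0.06],[0,0,0.06]],"rotation":[[0,0,0],[0,0,0],[0,0,0],[0,0,0],[0,0,0],[0,0,0],[0,0,0],[0,0,0],[0,0,0],[0,0,0]]}'
python3 -m handwheel '{"gripper":[1,1,1,1,1,1],"travel":[[0.046,0.021,0],[0.046,0.021,0],[0.046,0.021,0],[0.048,0.02,0],[0,0,0],[0,0,0]],"rotation":[[0,0,0],[0,0,0],[0,0,0],[0,0,0],[0,0,0],[0,0,0]]}'
```

```text
time_s: 11.78
tcp_pos: [474.3, -238.9, 205.5]
tcp_rot: [[0.17, 0.985, 0.0], [0.985, -0.17, -0.0], [-0.0, 0.0, -1.0]]
force: [1.3, -0.7, 0.1]
width: 70.3
finger_force: 0.0
time_s: 12.52
tcp_pos: [659.8, -155.9, 203.1]
tcp_rot: [[0.17, 0.985, -0.001], [0.985, -0.17, -0.0], [-0.0, -0.001, -1.0]]
force: [0.3, 0.0, 0.3]
width: 85.2
finger_force: 0.0
```

```bash
python3 -m handwheel '{"gripper":[1,1,1,1,1,1,-1,-1,-1,-1],"travel":[[0,0,-0.05],[0,0,-0.04],[0,0,-0.02],[0,0,-0.01],[0,0,-0.006],[0,0,0],[0,0,0],[0,0,0],[0,0,0],[0,0,0]],"rotation":[[0,0,0],[0,0,0],[0,0,0],[0,0,0],[0,0,0],[0,0,0],[0,0,0],[0,0,0],[0,0,0],[0,0,0]]}' 25
python3 -m handwheel '{"gripper":[-1,-1,-1,-1],"travel":[[0,0,0.03],[0,0,0.05],[0,0,0],[0,0,0]],"rotation":[[0,0,0],[0,0,0],[0,0,0],[0,0,0]]}'
```

```text
time_s: 13.78
tcp_pos: [661.6, -156.2, 78.7]
tcp_rot: [[0.17, 0.985, 0.002], [0.985, -0.17, -0.001], [-0.0, 0.003, -1.0]]
force: [-0.6, -0.6, 6.5]
width: 66.7
finger_force: 28.5
time_s: 14.28
tcp_pos: [660.0, -155.7, 156.9]
tcp_rot: [[0.17, 0.985, -0.001], [0.985, -0.17, 0.0], [0.0, -0.001, -1.0]]
force: [-0.3, -0.1, -1.4]
width: 66.8
finger_force: 28.8
```

Run:
```python
from plant import imaging
import cv2,numpy as np
o=[]
for n in ("side","top"):
    c=imaging.capture(n); np.savez(n+"2.npz",**c); o.append(c["img"][90:330,200:520])
cv2.imwrite("pics/s2.png",np.hstack(o))
```

```text
(no output)
```

View pics/s2.png

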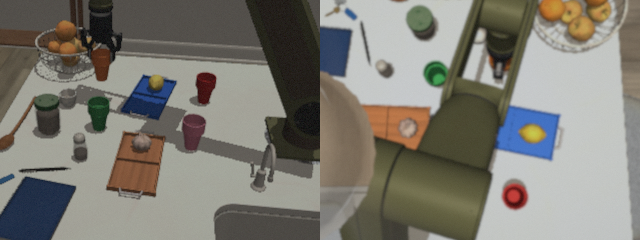

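The lemon lies in the far blue compartment (side crop about (156,84)), and the orange beaker hangs upright in the gripper.

```bash
python3 -m handwheel '{"gripper":[-1,-1,-1,-1,-1,-1],"travel":[[-0.039,0.009,0],[-0.039,0.009,0],[-0.039,0.009,0],[-0.039,0.009,0],[0,0,0],[0,0,0]],"rotation":[[0,0,0],[0,0,0],[0,0,0],[0,0,0],[0,0,0],[0,0,0]]}'
python3 -m handwheel '{"gripper":[-1,-1,-1,-1,-1,-1],"travel":[[0,0,-0.04],[0,0,-0.02],[0,0,-0.008],[0,0,-0.004],[0,0,0],[0,0,0]],"rotation":[[0,0,0],[0,0,0],[0,0,0],[0,0,0],[0,0,0],[0,0,0]]}'
```

```text
time_s: 15.12
tcp_pos: [504.9, -120.0, 156.7]
tcp_rot: [[0.17, 0.985, -0.0], [0.985, -0.17, 0.0], [0.0, -0.0, -1.0]]
force: [0.3, -0.4, -1.3]
width: 66.9
finger_force: 28.9
time_s: 15.88
tcp_pos: [505.3, -120.1, 86.0]
tcp_rot: [[0.17, 0.985, 0.002], [0.985, -0.17, -0.001], [-0.0, 0.002, -1.0]]
force: [-0.2, 0.1, -1.4]
width: 67.2
finger_force: 28.8
```

```bash
python3 -m handwheel '{"gripper":[-1,-1,-1,-1],"travel":[[0,0,-0.002],[0,0,-0.001],[0,0,0],[0,0,0]],"rotation":[[0,0,0],[0,0,0],[0,0,0],[0,0,0]]}'
python3 -m handwheel '{"gripper":[-1,-1,-1],"travel":[[0,0,-0.001],[0,0,0],[0,0,0]],"rotation":[[0,0,0],[0,0,0],[0,0,0]]}'
```

```text
time_s: 16.38
tcp_pos: [504.8, -120.0, 82.7]
tcp_rot: [[0.17, 0.985, 0.0], [0.985, -0.17, -0.0], [-0.0, 0.001, -1.0]]
force: [-1.2, 0.1, 4.0]
width: 66.8
finger_force: 29.2
time_s: 16.75
tcp_pos: [504.8, -120.1, 82.6]
tcp_rot: [[0.17, 0.985, 0.001], [0.985, -0.17, -0.0], [-0.0, 0.001, -1.0]]
force: [-2.5, 1.0, 11.4]
width: 67.1
finger_force: 29.9
```

```bash
python3 -m handwheel '{"gripper":[1,1,1,1,1,1,1,1,1,1],"travel":[[0,0,0],[0,0,0],[0,0,0],[0,0,0.04],[0,0,0.06],[0,0,0.025],[0.045,0.048,0],[0.045,0.048,0],[0.045,0.049,0],[0,0,0]],"rotation":[[0,0,0],[0,0,0],[0,0,0],[0,0,0],[0,0,0],[0,0,0],[0,0,0],[0,0,0],[0,0,0],[0,0,0]]}'
python3 -m handwheel '{"gripper":[1,1],"travel":[[0,0,0],[0,0,0]],"rotation":[[0,0,0],[0,0,0]]}'
python3 - <<'E'
from plant import imaging
from loc import *
for n in ("side","top"):
    c=imaging.capture(n); np.savez(n+"3.npz",**c); cv2.imwrite("pics/%s3.png"%n,c["img"])
T,S=load("top3.npz"),load("side3.npz")
print("orange")
for a,b in ((T,None),(None,S)):
    try: bk(a,b,(4,120,30),(22,255,255),(358,205),(333,187))
    except Exception as e: print(e)
E
```

```text
time_s: 18.0
tcp_pos: [635.3, 20.8, 205.5]
tcp_rot: [[0.166, 0.986, 0.002], [0.986, -0.166, 0.001], [0.001, 0.001, -1.0]]
force: [-0.3, -1.2, -0.3]
width: 85.4
finger_force: 0.0
time_s: 18.25
tcp_pos: [631.2, 16.3, 206.0]
tcp_rot: [[0.171, 0.985, -0.001], [0.985, -0.171, -0.0], [-0.001, -0.001, -1.0]]
force: [0.1, -0.2, -0.2]
width: 85.4
finger_force: 0.0
orange
top ztop 102.70509557284012 fit [ 501.4 -120.5] 31.5962846951777 bbox [ 469.4 -150.8] [533.1 -94.5]
   enclosing rim [ 501.2 -121.2] 32.06440734863281
side ztop 104.5778751312459 fit [ 506.5 -119.6] 32.57724953078998 bbox [ 473.1 -157.4] [535.6 -81.9]
   enclosing rim [ 505.7 -118.8] 36.64095687866211
```

View pics/side3.png

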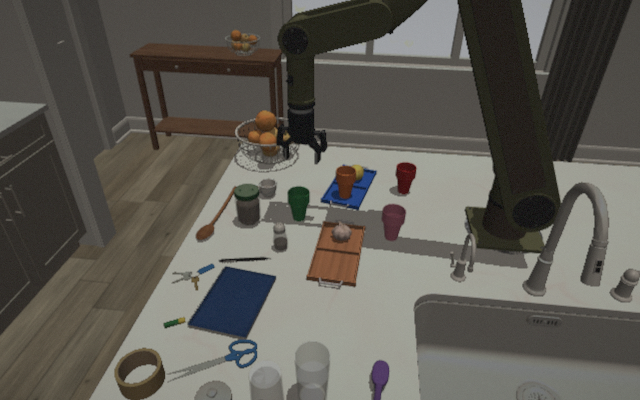

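The orange beaker stands upright in the blue tray at (345,183), with the lemon behind it. The gripper is short of the green beaker by about (9, 9) mm.

```bash
python3 -m handwheel '{"gripper":[1,1,1,1,1,1],"travel":[[0.009,0.009,0],[0,0,-0.05],[0,0,-0.04],[0,0,-0.02],[0,0,-0.014],[0,0,0]],"rotation":[[0,0,0],[0,0,0],[0,0,0],[0,0,0],[0,0,0],[0,0,0]]}' 25
python3 -m handwheel '{"gripper":[-1,-1,-1,-1],"travel":[[0,0,0],[0,0,0],[0,0,0],[0,0,0]],"rotation":[[0,0,0],[0,0,0],[0,0,0],[0,0,0]]}'
python3 -m handwheel '{"gripper":[-1,-1,-1,-1,-1],"travel":[[0,0,0.03],[0,0,0.05],[0,0,0.055],[0,0,0],[0,0,0]],"rotation":[[0,0,0],[0,0,0],[0,0,0],[0,0,0],[0,0,0]]}'
```

```text
time_s: 19.1
tcp_pos: [641.2, 26.4, 81.5]
tcp_rot: [[0.17, 0.985, -0.001], [0.985, -0.17, 0.0], [-0.0, -0.001, -1.0]]
force: [0.9, -0.4, 1.0]
width: 85.6
finger_force: 0.0
time_s: 19.6
tcp_pos: [642.4, 26.3, 83.7]
tcp_rot: [[0.17, 0.985, 0.003], [0.985, -0.17, -0.0], [0.0, 0.003, -1.0]]
force: [-0.7, 0.6, 6.6]
width: 66.0
finger_force: 28.7
time_s: 20.23
tcp_pos: [640.6, 26.3, 216.9]
tcp_rot: [[0.17, 0.985, -0.001], [0.985, -0.17, -0.0], [-0.0, -0.001, -1.0]]
force: [-0.8, 0.1, -1.5]
width: 65.4
finger_force: 28.7
```

```bash
python3 -m handwheel '{"gripper":[-1,-1,-1,-1,-1,-1,-1],"travel":[[-0.034,-0.0362,0],[-0.034,-0.0362,0],[-0.034,-0.0362,0],[-0.034,-0.0362,0],[0,0,0],[0,0,0],[0,0,0]],"rotation":[[0,0,0],[0,0,0],[0,0,0],[0,0,0],[0,0,0],[0,0,0],[0,0,0]]}'
python3 - <<'E'
from plant import imaging
from loc import *
S=imaging.capture("side"); np.savez("side4.npz",**S)
print("orange");bk(None,S,(4,120,30),(22,255,255),None,(345,183))
print("green");bk(None,S,(50,80,20),(85,255,255),None,(345,150))
cv2.imwrite("pics/s4.png",cv2.resize(S["img"][60:260,240:460],None,fx=2.7,fy=2.7))
E
```

```text
time_s: 21.1
tcp_pos: [505.9, -117.7, 216.6]
tcp_rot: [[0.169, 0.986, -0.001], [0.986, -0.169, 0.001], [0.001, -0.001, -1.0]]
force: [-0.3, 0.8, -1.0]
width: 66.0
finger_force: 28.7
orange
side ztop 104.93531091975542 fit [ 506.5 -119.2] 32.52108275899744 bbox [ 473.  -155.9] [535.9 -79.9]
   enclosing rim [ 504.6 -119.5] 37.09477233886719
green
side ztop 233.3738007918546 fit [ 507.  -118.2] 32.76003757088038 bbox [ 475.5 -158. ] [539.3 -81.1]
   enclosing rim [ 506.6 -117.8] 37.07221603393555
```

View pics/s4.png

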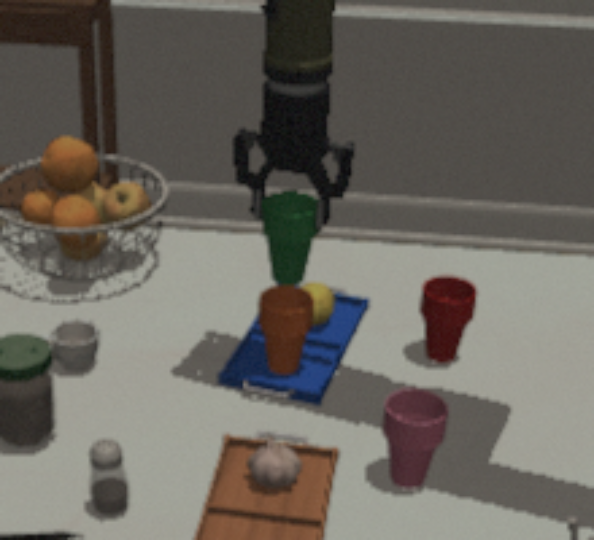

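The green beaker hangs upright directly over the orange one, aligned to about 1 mm. I'll lower it with force checks.

```bash
python3 -m handwheel '{"gripper":[-1,-1,-1,-1,-1,-1],"travel":[[-0.0006,-0.001,-0.02],[0,0,-0.025],[0,0,-0.025],[0,0,-0.01],[0,0,0],[0,0,0]],"rotation":[[0,0,0],[0,0,0],[0,0,0],[0,0,0],[0,0,0],[0,0,0]]}'
python3 -m handwheel '{"gripper":[-1,-1,-1,-1],"travel":[[0,0,-0.003],[0,0,-0.003],[0,0,0],[0,0,0]],"rotation":[[0,0,0],[0,0,0],[0,0,0],[0,0,0]]}'
```

```text
time_s: 21.9
tcp_pos: [505.7, -119.6, 138.1]
tcp_rot: [[0.17, 0.985, 0.002], [0.985, -0.17, -0.001], [-0.0, 0.002, -1.0]]
force: [0.3, 0.0, -1.1]
width: 66.1
finger_force: 28.7
time_s: 22.4
tcp_pos: [504.8, -119.6, 131.4]
tcp_rot: [[0.17, 0.985, 0.0], [0.985, -0.17, -0.0], [-0.0, 0.0, -1.0]]
force: [0.2, 0.2, -1.7]
width: 65.7
finger_force: 28.7
```

```bash
python3 -m handwheel '{"gripper":[-1,-1,-1],"travel":[[0,0,-0.003],[0,0,0],[0,0,0]],"rotation":[[0,0,0],[0,0,0],[0,0,0]]}'
python3 -m handwheel '{"gripper":[-1,-1,-1],"travel":[[0,0,-0.002],[0,0,0],[0,0,0]],"rotation":[[0,0,0],[0,0,0],[0,0,0]]}'
```

```text
time_s: 22.78
tcp_pos: [504.8, -119.5, 128.2]
tcp_rot: [[0.17, 0.985, -0.0], [0.985, -0.17, 0.0], [0.0, -0.0, -1.0]]
force: [-0.1, -0.1, -0.9]
width: 66.0
finger_force: 28.7
time_s: 23.15
tcp_pos: [504.8, -119.5, 126.3]
tcp_rot: [[0.17, 0.985, -0.0], [0.985, -0.17, 0.0], [0.0, -0.0, -1.0]]
force: [-1.2, 0.9, -1.2]
width: 65.4
finger_force: 28.7
```

```bash
python3 -m handwheel '{"gripper":[-1,-1,-1],"travel":[[0,0,-0.0015],[0,0,0],[0,0,0]],"rotation":[[0,0,0],[0,0,0],[0,0,0]]}'
python3 -m handwheel '{"gripper":[-1,-1,-1],"travel":[[0,0,-0.001],[0,0,0],[0,0,0]],"rotation":[[0,0,0],[0,0,0],[0,0,0]]}'
```

```text
time_s: 23.52
tcp_pos: [504.8, -119.5, 124.8]
tcp_rot: [[0.17, 0.985, -0.0], [0.985, -0.17, 0.0], [0.0, -0.0, -1.0]]
force: [1.3, 0.2, -1.3]
width: 66.0
finger_force: 28.7
time_s: 23.9
tcp_pos: [504.9, -119.6, 123.8]
tcp_rot: [[0.17, 0.985, 0.0], [0.985, -0.17, -0.0], [-0.0, 0.0, -1.0]]
force: [1.0, 0.3, -0.0]
width: 66.1
finger_force: 28.7
```

```bash
python3 -m handwheel '{"gripper":[-1,-1,-1],"travel":[[0,0,-0.001],[0,0,0],[0,0,0]],"rotation":[[0,0,0],[0,0,0],[0,0,0]]}'
```

```text
time_s: 24.28
tcp_pos: [505.4, -119.7, 123.6]
tcp_rot: [[0.17, 0.985, 0.002], [0.985, -0.17, -0.0], [-0.0, 0.002, -1.0]]
force: [-0.6, 0.5, 5.3]
width: 65.8
finger_force: 29.4
```

```bash
python3 -m handwheel '{"gripper":[1,1,1,1,1,1],"travel":[[0,0,0],[0,0,0],[0,0,0],[0,0,0.03],[0,0,0.05],[0,0,0.02]],"rotation":[[0,0,0],[0,0,0],[0,0,0],[0,0,0],[0,0,0],[0,0,0]]}'
python3 -m handwheel '{"gripper":[1,1,1,1,1,1,1,1,1,1],"travel":[[0.0207,0.0378,0],[0.0207,0.0378,0],[0.0207,0.0378,0],[0.0207,0.0378,0],[0.0207,0.0378,0],[0.0207,0.0378,0],[0.0207,0.0378,0],[0.0207,0.0378,0],[0,0,0],[0,0,0]],"rotation":[[0,0,0],[0,0,0],[0,0,0],[0,0,0],[0,0,0],[0,0,0],[0,0,0],[0,0,0],[0,0,0],[0,0,0]]}'
python3 - <<'E'
from plant import imaging
from loc import *
S=imaging.capture("side")
T=imaging.capture("top")
print("orange");bk(None,S,(4,120,30),(22,255,255),None,(345,183))
print("green");bk(T,S,(50,80,20),(85,255,255),(352,205),(345,165))
cv2.imwrite("pics/s5.png",cv2.resize(S["img"][60:260,240:460],None,fx=2.7,fy=2.7))
E
```

```text
time_s: 25.02
tcp_pos: [506.1, -119.9, 225.5]
tcp_rot: [[0.17, 0.985, 0.004], [0.985, -0.17, -0.001], [-0.001, 0.004, -1.0]]
force: [0.1, 1.0, -0.5]
width: 85.3
finger_force: 0.0
time_s: 26.28
tcp_pos: [669.7, 182.5, 222.1]
tcp_rot: [[0.17, 0.985, -0.002], [0.985, -0.17, -0.001], [-0.001, -0.002, -1.0]]
force: [0.4, -0.6, -0.3]
width: 85.2
finger_force: 0.0
orange
side ztop 106.15874900779988 fit [ 505.7 -115.8] 29.64550805455981 bbox [ 473.1 -115.4] [535.9 -79.8]
   enclosing rim [ 503.2 -102.6] 29.953201293945312
green
top ztop 141.86664080620943 fit [ 500.4 -121.5] 32.07910514836723 bbox [ 467.2 -152.7] [532.9 -92.6]
   enclosing rim [ 500.2 -122.2] 33.23108673095703
side ztop 141.5336213225405 fit [ 506.2 -120.2] 32.75961645133711 bbox [ 473.1 -157.1] [536.6 -83.8]
   enclosing rim [ 505.3 -118.7] 37.59212875366211
```

View pics/s5.png

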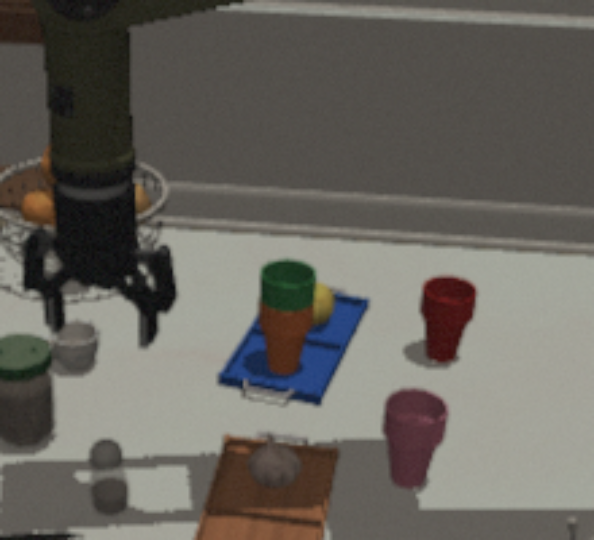

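The green beaker is seated in the orange one, upright, with its top at 141 mm. Next, the shaker.

```bash
python3 -m handwheel '{"gripper":[1,1,1,1,1,1,-1,-1,-1,-1],"travel":[[0.001,0,-0.05],[0,0,-0.05],[0,0,-0.04],[0,0,-0.025],[0,0,-0.012],[0,0,0],[0,0,0],[0,0,0],[0,0,0],[0,0,0]],"rotation":[[0,0,0],[0,0,0],[0,0,0],[0,0,0],[0,0,0],[0,0,0],[0,0,0],[0,0,0],[0,0,0],[0,0,0]]}' 30
python3 -m handwheel '{"gripper":[-1,-1],"travel":[[0,0,0],[0,0,0]],"rotation":[[0,0,0],[0,0,0]]}'
python3 -m handwheel '{"gripper":[-1,-1,-1,-1,-1],"travel":[[0,0,0.03],[0,0,0.04],[0,0,0.03],[0,0,0],[0,0,0]],"rotation":[[0,0,0],[0,0,0],[0,0,0],[0,0,0],[0,0,0]]}'
python3 -m handwheel '{"gripper":[-1,-1,-1,-1,-1,-1,-1],"travel":[[-0.033,0.011,0],[-0.033,0.011,0],[-0.033,0.011,0],[-0.033,0.011,0],[-0.033,0.012,0],[0,0,0],[0,0,0]],"rotation":[[0,0,0],[0,0,0],[0,0,0],[0,0,0],[0,0,0],[0,0,0],[0,0,0]]}'
```

```text
time_s: 27.62
tcp_pos: [672.0, 183.1, 47.4]
tcp_rot: [[0.17, 0.985, 0.002], [0.985, -0.17, 0.0], [0.001, 0.002, -1.0]]
force: [-1.5, 0.6, 6.2]
width: 38.7
finger_force: 30.0
time_s: 27.88
tcp_pos: [672.0, 183.2, 47.4]
tcp_rot: [[0.17, 0.985, 0.002], [0.985, -0.17, 0.0], [0.001, 0.002, -1.0]]
force: [-1.1, -0.3, 6.6]
width: 38.6
finger_force: 30.0
time_s: 28.5
tcp_pos: [670.6, 182.8, 144.8]
tcp_rot: [[0.17, 0.985, -0.002], [0.985, -0.17, -0.0], [-0.001, -0.001, -1.0]]
force: [-0.4, -1.2, -0.3]
width: 38.7
finger_force: 30.3
time_s: 29.38
tcp_pos: [506.3, 238.8, 144.8]
tcp_rot: [[0.17, 0.985, -0.001], [0.985, -0.17, -0.001], [-0.001, -0.001, -1.0]]
force: [0.5, 0.5, -0.4]
width: 38.2
finger_force: 30.3
```

```bash
python3 -m handwheel '{"gripper":[-1,-1,-1,-1,-1,-1],"travel":[[0,0,-0.04],[0,0,-0.03],[0,0,-0.015],[0,0,-0.005],[0,0,0],[0,0,0]],"rotation":[[0,0,0],[0,0,0],[0,0,0],[0,0,0],[0,0,0],[0,0,0]]}'
python3 -m handwheel '{"gripper":[-1,-1,-1],"travel":[[0,0,-0.002],[0,0,0],[0,0,0]],"rotation":[[0,0,0],[0,0,0],[0,0,0]]}'
python3 -m handwheel '{"gripper":[-1,-1,-1],"travel":[[0,0,-0.0015],[0,0,0],[0,0,0]],"rotation":[[0,0,0],[0,0,0],[0,0,0]]}'
```

```text
time_s: 30.12
tcp_pos: [507.4, 239.2, 56.8]
tcp_rot: [[0.17, 0.985, 0.002], [0.985, -0.17, 0.001], [0.001, 0.002, -1.0]]
force: [-0.3, -0.5, -0.8]
width: 38.6
finger_force: 30.3
time_s: 30.5
tcp_pos: [506.4, 238.9, 54.0]
tcp_rot: [[0.17, 0.985, 0.0], [0.985, -0.17, 0.0], [0.0, 0.0, -1.0]]
force: [0.5, 0.3, -0.5]
width: 38.3
finger_force: 30.3
time_s: 30.88
tcp_pos: [506.4, 238.9, 52.2]
tcp_rot: [[0.17, 0.985, -0.0], [0.985, -0.17, -0.0], [-0.0, -0.0, -1.0]]
force: [0.2, 0.9, -0.6]
width: 38.6
finger_force: 30.3
```

```bash
python3 -m handwheel '{"gripper":[-1,-1,-1],"travel":[[0,0,-0.0015],[0,0,0],[0,0,0]],"rotation":[[0,0,0],[0,0,0],[0,0,0]]}'
python3 -m handwheel '{"gripper":[0.5,0.5,0.5,0.5,0.5,0.5,0.5,0.5,0.5],"travel":[[0,0,0],[0,0,0],[0,0,0],[0,0,0],[0,0,0.03],[0,0,0.06],[0,0,0.06],[0,0,0.02],[0,0,0]],"rotation":[[0,0,0],[0,0,0],[0,0,0],[0,0,0],[0,0,0],[0,0,0],[0,0,0],[0,0,0],[0,0,0]]}'
python3 -m handwheel '{"gripper":[0.5,0.5,0.5,0.5,0.5,0.5],"travel":[[0.02,0.04,0],[0.02,0.04,0],[0.02,0.04,0],[0.02,0.04,0],[0,0,0],[0,0,0]],"rotation":[[0,0,0],[0,0,0],[0,0,0],[0,0,0],[0,0,0],[0,0,0]]}'
python3 - <<'E'
from plant import imaging
from loc import *
S=imaging.capture("side");T=imaging.capture("top")
cv2.imwrite("pics/s6.png",np.hstack([cv2.resize(S["img"][130:310,230:420],(570,540),interpolation=2),cv2.resize(T["img"][150:300,235:450],(215,150))[[*range(150)]+[149]*390]]))
P=cloud(S).reshape(-1,3)
def at(C,x,y,r,a,b):
    P=C.reshape(-1,3);return P[(np.hypot(P[:,0]-x,P[:,1]-y)<r)&(P[:,2]>a)&(P[:,2]<b)]
for n,C in (("side",cloud(S)),("top",cloud(T))):
    for o,x,y in (("salt",506,239),("garlic",498,116),("lemon",474,-238)):
        q=at(C,x,y,45,20,120)
        if len(q)>20: print(n,o,circ(q[:,:2])[0],np.percentile(q[:,2],99))
E
```

```text
time_s: 31.25
tcp_pos: [506.5, 238.9, 51.4]
tcp_rot: [[0.17, 0.985, 0.0], [0.985, -0.17, 0.0], [0.0, 0.0, -1.0]]
force: [-0.8, -1.6, 6.2]
width: 38.7
finger_force: 31.2
time_s: 32.38
tcp_pos: [507.6, 239.3, 222.9]
tcp_rot: [[0.17, 0.985, 0.005], [0.985, -0.17, 0.002], [0.002, 0.004, -1.0]]
force: [-0.2, -0.9, -0.8]
width: 64.2
finger_force: 0.0
time_s: 33.12
tcp_pos: [585.1, 397.9, 218.2]
tcp_rot: [[0.17, 0.985, -0.004], [0.985, -0.17, -0.003], [-0.004, -0.003, -1.0]]
force: [-1.0, 0.6, -0.6]
width: 63.8
finger_force: 0.0
side salt [506.4 242.1] 94.07223679587455
side garlic [499.6 121. ] 59.66359815283764
side lemon [ 465.9 -225.5] 59.85064701793632
top garlic [494.2 113. ] 60.12898201543459
top lemon [ 469.7 -236.9] 63.47651487684246
```

View pics/s6.png

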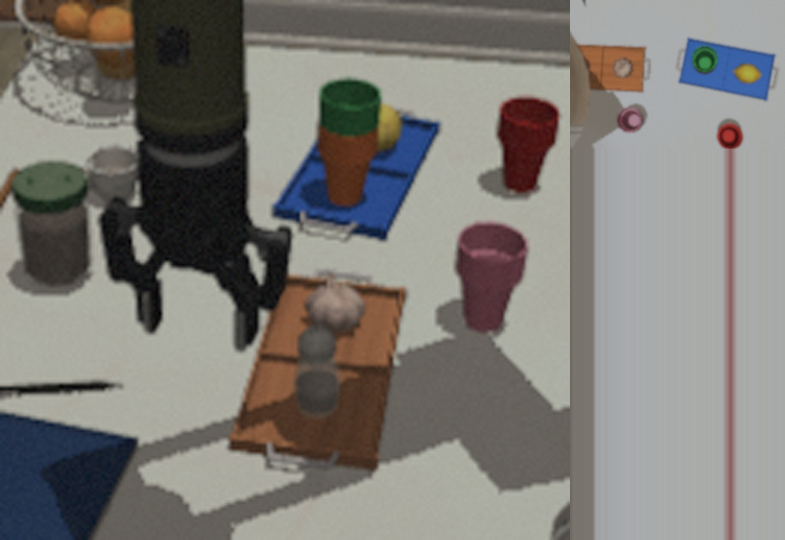

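All five items are in place and upright in their compartments. The shaker is at (317,370) and the garlic at (335,305), the jar and mug haven't moved, and the gripper is clear of everything.

```bash
python3 -c "
from plant import robot
print(robot.close_job())"
```

```text
the job is handed in; nothing more can be done
None
```

Both kits are made up as specified and the job is handed in at about 33 s of robot time; the final camera check showed every item in place, though no judging result came back.

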